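# Push the jammed piston out of the press barrel

### The job

The red piston is jammed inside the clear barrel of the biscuit press. Take the wooden push rod by its dark square handle and, going in at the barrel's free end, push the piston out of the other end so that it drops into the blue tray and stays there. Then draw the rod out again, lay it down flat on the marble clear of the press and tray, and let go; do not touch the piston with the fingers, and leave the glass jar and the blue mug where they are.

Things in the scene. Friction and masses are not known exactly. Their poses are not given: they have to be found in the camera images.
- press: Biscuit press on a grey stand, fixed to the slab: a clear plastic barrel lying level, 100 mm long, bore 40 mm, outside 46 mm, open at both ends, its axis 70 mm above the slab. Origin: on the slab below the barrel's middle; x runs along the barrel from the free end (rod goes in) to the end above the tray, z up. Grey base plate 90 mm wide (y), from x = -57 to +28 mm.
- runner_top (a point): Top of the steel bridge over the barrel, 105 mm above the slab, above the barrel's middle; it runs from press x = -42 to +42 mm. Its spring runner presses on the piston, so that it takes about 5 to 10 N along the barrel to move it; the runner leaves the lower 35 mm of the bore free for the rod.
- near_mouth (a point): Centre of the barrel's free open end, on its axis (press x = -50 mm, 70 mm up): the rod enters here
- far_mouth (a point): Centre of the barrel's other open end, above the tray, on its axis (press x = +50 mm, 70 mm up): the piston leaves here
- piston: Red plastic piston, a disc-like cylinder 37 mm in diameter and 30 mm long, 50 g, jammed in the barrel somewhere near its middle. Origin: its centre; x is its axis.
- tray: Blue open tray, 140 mm (x) by 120 mm (y), 30 mm high, walls and floor about 4 mm thick, fixed to the slab; its near wall is just under the barrel's far end. Origin: centre of its underside; z up, x along the barrel roughly.
- rod: Wooden push rod, 190 mm long, about 90 g, lying on the slab: a dark square handle 60 mm long and 24 x 24 mm, then a pale rod 14 mm thick, then a pale round head 24 mm in diameter and 40 mm long. Origin: underside of the middle of the handle; x points from the handle to the head, z up; the rod's axis is 12 mm above the origin.
- rod_grip (a point): Middle of the rod's square handle, on the rod's axis (12 mm above the slab as it lies)
- rod_head (a point): Centre of the rod's front face, on its axis, 160 mm ahead of rod_grip; the handle's front is 30 mm ahead of rod_grip
- jar: Clear glass jar with a steel cap, 84 mm across, 120 mm high, loose. Origin: centre of its underside. Leave alone.
- mug: Blue mug, 80 mm across, 90 mm high, loose. Origin: centre of its underside. Leave alone.
Things that resemble listed ones, but are neither listed nor needed, are in the scene too. Of the things that look like the rod, take the one that is farthest to the robot's right at the start. There is more than one size of the tray; the one meant has the size given above.

How it is judged:
On the way, in this order (a step that is already met when the one before it is completed fails the run):
1. the rod's head is inside the barrel from its free end, with the piston still in the barrel (x of rod_head in the frame of press between -0.045 and 0.03 m and y of rod_head in the frame of press between -0.02 and 0.02 m and z of rod_head in the frame of press between 0.05 and 0.09 m and x of piston in the frame of press below 0.035 m and y of piston in the frame of press between -0.02 and 0.02 m and z of piston in the frame of press between 0.05 and 0.09 m), for 0.05 s.
2. the piston has left the barrel's far end with the rod's head inside the barrel's far half or just beyond (x of piston in the frame of press above 0.05 m and x of rod_head in the frame of press above 0.01 m and y of rod_head in the frame of press between -0.02 and 0.02 m and z of rod_head in the frame of press between 0.05 and 0.09 m), for 0.05 s.
At the end, for the whole second after the job is handed in: The piston rests inside the tray, its centre within the tray's walls and less than 35 mm above the tray's underside; the rod lies flat on the slab (grip and head points less than 25 mm up), touching neither press, tray nor piston; both at rest (x of piston in the frame of tray between -0.066 and 0.066 m and y of piston in the frame of tray between -0.056 and 0.056 m and z of piston in the frame of tray below 0.035 m and linear speed of piston below 0.03 m/s and height (world z) of each of rod_grip, rod_head below 0.025 m and linear speed of rod below 0.02 m/s and contact force between rod and press below 0.1 N and contact force between rod and tray below 0.1 N and contact force between rod and piston below 0.1 N).
It fails at once if the fingers touch the piston (contact force between the fingers and piston above 0.5 N).
It fails at once if the jar or the mug is moved more than 30 mm (distance of any of jar, mug from where it was at the start of the episode above 0.03 m).
It also fails if it takes over 51 s, if anything falls off the work surface, if the arm or the gripper's body presses on something with over 40 N, if the wrist force passes 120 N, or if a joint passes its speed limit or range.

### The arm

A 6-joint arm with a two-finger parallel gripper is mounted at the origin on the work surface. World frame = base frame: x ahead of the robot, y to its left, z up, the work surface at z = 0. Lengths are in m, angles in rad, forces in N, time in s.
With the tool pointing down it reaches from about 0.35 to 0.925 m from the base axis. Payload 6.4 kg.
Tool frame: the origin (TCP) lies at the very end of the fingers, on their centre line; the grasp point (between the pads) lies 19 mm behind it (robot.grasp_offset is the y of the grasp point in the tool frame, in m); y points along the fingers, x is the direction in which the jaws open and shut, and the axes are right-handed (so a half turn about y gives the same grasp; the last joint's range is limited). The gripper opens to 94 mm and grips with 3 to 60 N. Pads are 16 mm wide; open, the fingers measure 119 mm over their backs; the gripper's body (75 mm by 177 mm) begins 78 mm behind the grasp point.
Start: joints at [-1.481, 0.245, 1.558, -0, 1.339, -0.174], TCP at [0.169, -0.628, 0.205] pointing down, gripper open.
Joint ranges: [-3.13, 3.13], [-1.02, 2.26], [0.13, 2.54], [-0.95, 4.09], [0.21, 2.88], [-2.74, 2.74]. Speed limits (rad/s): [2.57, 2.57, 3.14, 3.14, 3.14, 3.14].

### API

Orientations are given as a rotation vector (axis times angle).
In Python, from workcell import robot gives the robot as it stands.
- The arm moves only by the tool send_rows, never from a script. Its argument "moves" is text: rows parted by semicolons, each of 4 numbers parted by spaces: the shift along the world's x, y, z in mm, then the turn about the world's z in rad. In form: x y z twist; .... A call has 1 to 8 rows; each row shifts and turns the commanded pose from where the row before left it; what a row does not reach is not made up. A row lasts 1/8 s, in which the tool goes at most 62.5 mm and 10.7 degrees, less where a joint would pass 70% of its speed; a pose out of reach is approached as far as the arm can. A call with a gripper value outside its range is refused whole. "fingers" is the opening, from 0 (shut) to 1 (fully open), set as the call begins (left out, the last holds). The fingers move at their own pace and stop on an object; "force" is the grip in N (left out, the last holds). Time passes only in rows, so rows that do not move let the fingers close. It gives the time, the measured TCP pose, the force and the opening at its end, in the units of the state.
- robot.sense(): the state, without advancing time (a new reading comes with each control period).
- robot.camera(name): name is "scene" or "side" or "wrist"; returns the picture (480x640x3 uint8, red, green, blue); there is no depth.
- robot.camera_info(name): a dict with "intrinsics" (3x3 intrinsics, pixels), "R" (3x3) and "t" (3): a world point X has camera coordinates R X + t. Camera axes: x right, y down, z forward; pixel columns grow to the right and rows downward; lengths in m; the calibration is good to about 2 mm. A picture is of the moment at which its call begins: read the wrist's pose just before it. camera_info takes no time and is no camera call; for the wrist camera it gives the pose at the moment of the call.
- robot.hand_in(): hands the job in, once; it reports no verdict.
The state is a dict: "t": time; "joints": joint angles; "joint_vel": joint speeds; "joint_efforts": joint torques, N m; "eef_pos": TCP position; "tcp_rot": TCP orientation; "ft_force": force on the tool from outside, world axes, zero at the start; "ft_torque": the same for the moment, N m; "finger_gap": finger opening in m.
Only numpy, scipy, OpenCV 4.12 (cv2) and the standard library are available. Lean on these libraries where they do the work, as an engineer would, in place of code of your own. Each camera call takes 0.05 s, during which the arm holds its last target.

## Working session

There is one attempt and no reset: what is moved stays moved. The work goes in short steps, Python scripts to look and compute and a tool call to move; the robot and the scene stay as the last step left them, time stands still between calls to the robot, and variables do not carry over. Pictures are saved under pics/ and viewed, and the job is handed in when it is done.

Besides the shell and the picture viewer there is one more tool, called after "Emit:" by a JSON object that holds its "name" and its "arguments", one argument or row to a line. send_rows: Moves the arm, as the interface text tells. Its arguments: {"type":"object","properties":{"moves":{"type":"string"},"fingers":{"type":"number"},"force":{"type":"number"}},"required":["moves"]}

```bash
mkdir -p pics
python3 - <<'E'
from workcell import robot
import cv2,numpy as np
for n in ["scene","side","wrist"]:
    i=robot.camera_info(n); print(n,np.round(i["intrinsics"],1).tolist(),np.round(i["R"],4).tolist(),np.round(i["t"],4).tolist())
    cv2.imwrite(f"pics/{n}0.png",robot.camera(n)[:,:,::-1])
s=robot.sense();print(s)
E
```

```text
scene [[442.9, 0.0, 323.8], [0.0, 442.9, 242.5], [0.0, 0.0, 1.0]] [[-0.4572, 0.8894, 0.005], [0.688, 0.3572, -0.6317], [-0.5636, -0.2854, -0.7752]] [0.1957, -0.3393, 1.4921]
side [[602.9, 0.0, 320.6], [0.0, 602.9, 240.6], [0.0, 0.0, 1.0]] [[-0.9845, -0.174, 0.021], [-0.1337, 0.6686, -0.7315], [0.1132, -0.723, -0.6815]] [0.5556, 0.082, 1.5451]
wrist [[393.7, 0.0, 317.7], [0.0, 393.7, 243.6], [0.0, 0.0, 1.0]] [[0.2615, -0.9652, -0.0027], [-0.9309, -0.2529, 0.2637], [-0.2552, -0.0664, -0.9646]] [-0.6477, -0.0284, 0.3917]
{'t': 0.15, 'joints': array([-1.48108489e+00,  2.45639913e-01,  1.55870596e+00, -1.15161473e-05,
        1.33869430e+00, -1.74095182e-01]), 'joint_vel': array([ 0.00038017, -0.00257311, -0.00292976, -0.00062159, -0.00013324,
        0.00036796]), 'joint_efforts': array([ 5.55185234e-04, -4.16266143e+01, -3.14981747e+01,  6.85091852e-02,
        3.16603936e-02, -9.01789917e-05]), 'eef_pos': array([ 0.16945707, -0.62705702,  0.20462235]), 'tcp_rot': array([-1.32142789,  1.01335633, -1.01171134]), 'ft_force': array([-1.10544421,  0.21774321, -0.58380703]), 'ft_torque': array([-0.00392739,  0.01092807, -0.0034324 ]), 'finger_gap': 0.0940241966602166}
```

View pics/scene0.png

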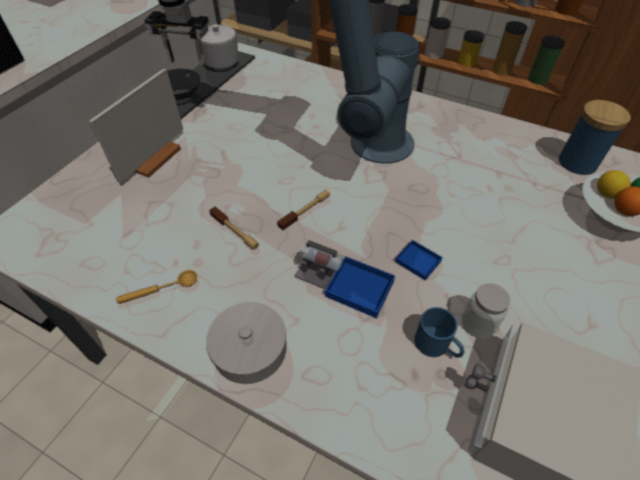

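View pics/side0.png

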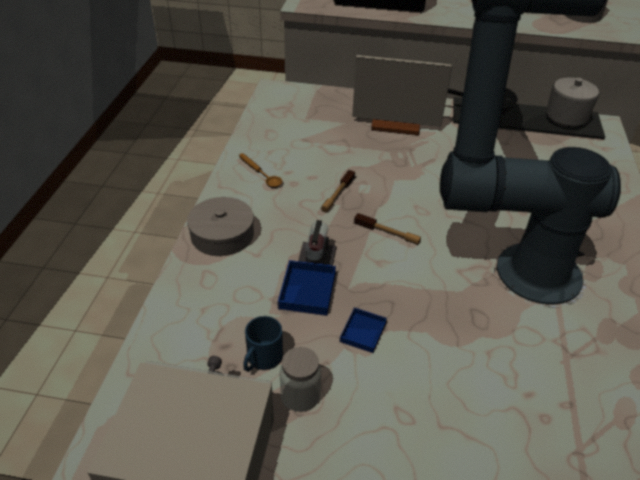

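View pics/wrist0.png

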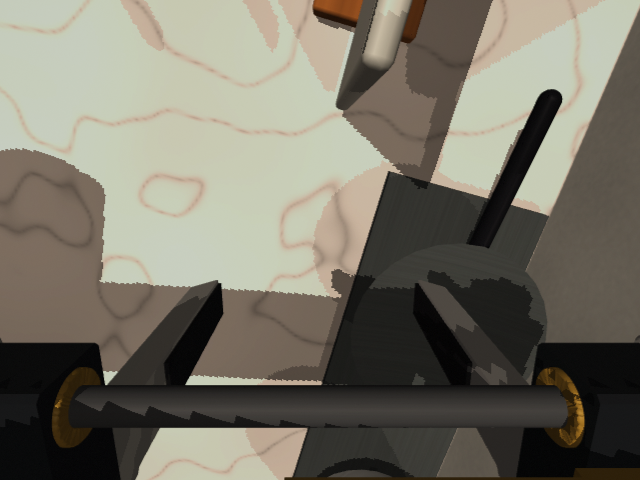

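```bash
cat > h.py <<'E'
import numpy as np,cv2
from workcell import robot
def ray(info,u,v,z):
    K=np.array(info["intrinsics"]);R=np.array(info["R"]);t=np.array(info["t"])
    c=-R.T@t; d=R.T@np.linalg.inv(K)@np.array([u,v,1]); return c+d*(z-c[2])/d[2]
def proj(info,X):
    K=np.array(info["intrinsics"]);p=K@(np.array(info["R"])@np.array(X)+np.array(info["t"]));return p[:2]/p[2]
E
python3 - <<'E'
from h import *
a=cv2.imread("pics/scene0.png");b=cv2.imread("pics/side0.png")
cv2.imwrite("pics/sc.png",cv2.resize(a[180:330,190:410],None,fx=3.6,fy=3.6,interpolation=cv2.INTER_CUBIC)[:600,:800])
cv2.imwrite("pics/sd.png",cv2.resize(b[150:320,230:430],None,fx=3.5,fy=3.5,interpolation=cv2.INTER_CUBIC))
i=robot.camera_info("scene");j=robot.camera_info("side")
for n,u,v in [("rodA handle",218,214),("rodA head",254,244),("rodB handle",288,220),("B head",326,195),("spoon",187,278),("spoonh",120,298)]: print(n,ray(i,u,v,.012).round(3))
for n,u,v in [("A handle",349,176),("A head",326,207),("B handle",365,221),("B head",415,239)]: print(n,ray(j,u,v,.012).round(3))
E
```

```text
rodA handle [ 0.534 -0.285  0.012]
rodA head [ 0.58  -0.134  0.012]
rodB handle [ 0.462 -0.096  0.012]
B head [ 0.323 -0.047  0.012]
spoon [ 0.751 -0.224  0.012]
spoonh [ 0.874 -0.332  0.012]
A handle [ 0.53  -0.293  0.012]
A head [ 0.573 -0.136  0.012]
B handle [ 0.458 -0.098  0.012]
B head [ 0.318 -0.052  0.012]
```

View pics/sc.png

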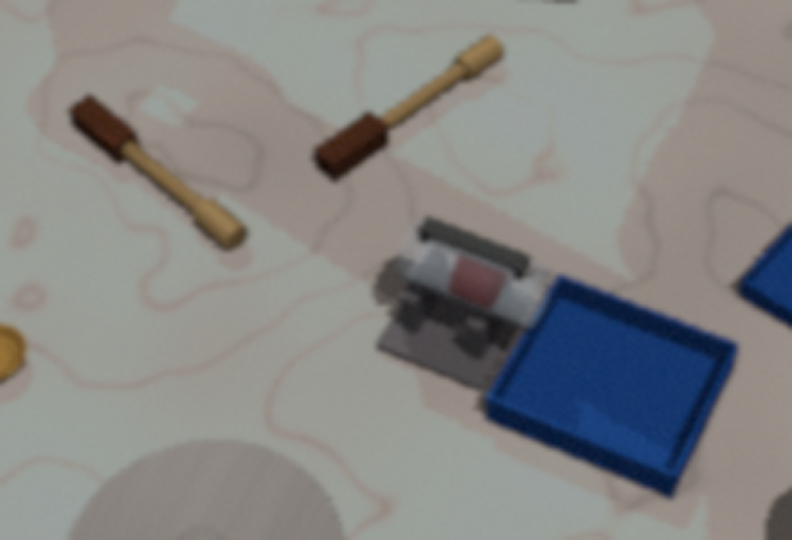

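View pics/sd.png

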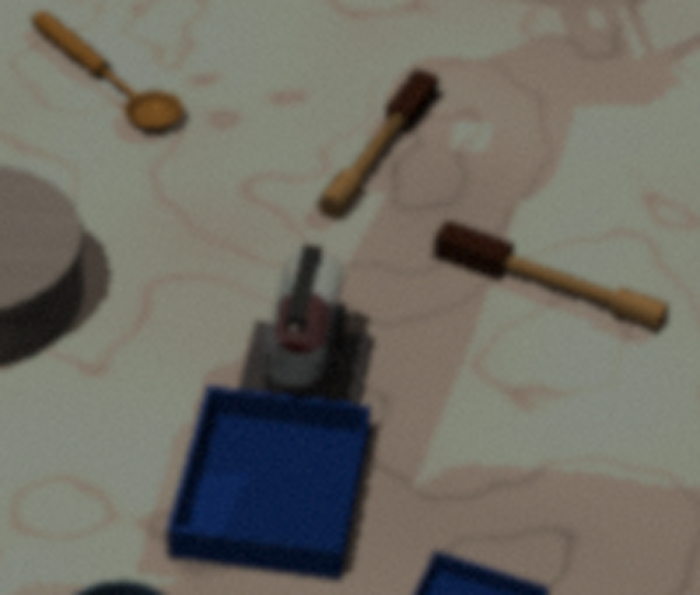

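Run:
```python
from h import *
from scipy.spatial.transform import Rotation as Ro
s=robot.sense();print(Ro.from_rotvec(s["tcp_rot"]).as_matrix().round(3))
i=robot.camera_info("scene");j=robot.camera_info("side")
S=lambda u,v:(u/3.6+190,v/3.6+180); D=lambda u,v:(u/3.5+230,v/3.5+150)
for n,u,v,z in [("tr NL",488,400,.03),("NR",563,278,.03),("FR",735,347,.03),("FL",672,470,.03),("bridge near",428,222,.105),("br far",527,265,.105),("plate",378,345,.0),("Ahandle end",88,108,.012),("Ahead",236,236,.012)]: print(n,ray(i,*S(u,v),z).round(3))
print()
for n,u,v,z in [("tr NL",207,390,.03),("NR",370,407,.03),("FR",343,560,.03),("FL",172,540,.03),("bridge near",310,248,.105),("br far",295,340,.105),("pl",262,322,.0),("Ahandle end",427,75,.02),("Ahead",332,203,.012)]: print(n,ray(j,*D(u,v),z).round(3))
print("wristcam pos",-np.array(robot.camera_info("wrist")["R"]).T@robot.camera_info("wrist")["t"], s["eef_pos"])
```

```text
[[ 0.261 -0.     0.965]
 [-0.965  0.001  0.261]
 [-0.001 -1.     0.   ]]
tr NL [0.635 0.111 0.03 ]
NR [0.518 0.112 0.03 ]
FR [0.517 0.244 0.03 ]
FL [0.628 0.243 0.03 ]
bridge near [0.57  0.032 0.105]
br far [0.572 0.107 0.105]
plate [0.612 0.011 0.   ]
Ahandle end [ 0.526 -0.303  0.012]
Ahead [ 0.582 -0.127  0.012]

tr NL [0.625 0.114 0.03 ]
NR [0.508 0.108 0.03 ]
FR [0.503 0.252 0.03 ]
FL [0.618 0.257 0.03 ]
bridge near [0.566 0.031 0.105]
br far [0.559 0.128 0.105]
pl [0.606 0.004 0.   ]
Ahandle end [ 0.523 -0.307  0.02 ]
Ahead [ 0.576 -0.131  0.012]
wristcam pos [ 0.24289257 -0.60631923  0.3837655 ] [ 0.16945707 -0.62705702  0.20462235]
```

Emit:
{"name": "send_rows", "arguments": {
  "moves": "42 42 0 0.127;42 42 0 0.127;42 42 0 0.127;42 42 0 0.127;42 42 0 0.127;42 42 0 0.127;42 42 0 0.127;42 42 0 0.127",
  "fingers": 1
}}

```text
t: 1.15
eef_pos: [0.5065, -0.2899, 0.2053]
tcp_rot: [-1.559, 0.225, -0.225]
ft_force: [0.3, 0.5, -0.3]
finger_gap: 0.0938
```

Emit:
{"name": "send_rows", "arguments": {
  "moves": "30 0 5 0;0 0 0 0;0 0 0 0"
}}

```text
t: 1.52
eef_pos: [0.5345, -0.2917, 0.2098]
tcp_rot: [-1.558, 0.23, -0.228]
ft_force: [-0.8, -0.7, -0.2]
finger_gap: 0.0938
```

```bash
cat >> h.py <<'E'
import pickle
def snap(name):
    i=robot.camera_info("wrist");im=robot.camera("wrist")[:,:,::-1];cv2.imwrite(f"pics/{name}.png",im);pickle.dump(i,open(f"pics/{name}.pkl","wb"))
E
python3 - <<'E'
from h import *
s=robot.sense();print(s["t"],s["eef_pos"],s["tcp_rot"],s["joints"].round(2));snap("w1")
E
```

```text
1.525 [ 0.53454196 -0.29167286  0.2098395 ] [-1.55819515  0.22988306 -0.22782644] [-0.69  0.15  1.66 -0.    1.33 -0.39]
```

View pics/w1.png

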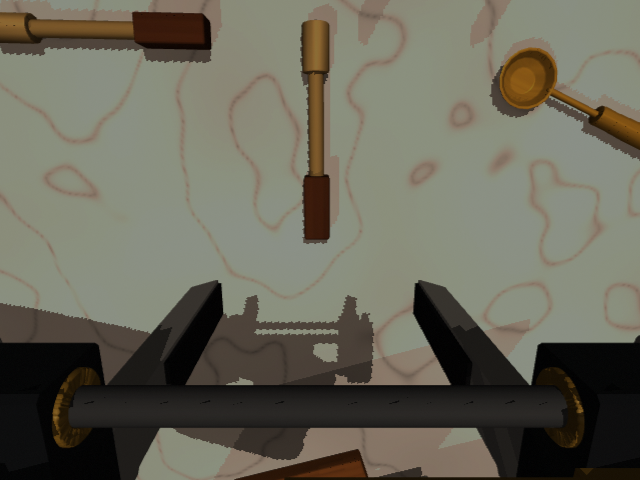

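Run:
```python
from h import *
i=pickle.load(open("pics/w1.pkl","rb"));im=cv2.imread("pics/w1.png")
cv2.imwrite("pics/w1c.png",cv2.resize(im[10:260,270:360],None,fx=2.4,fy=2.4,interpolation=cv2.INTER_NEAREST))
for u,v,z in [(304,177,.024),(329,177,.024),(303,236,.024),(329,236,.024),(302,22,.012),(329,22,.012),(315.5,45,.024)]: print(u,v,ray(i,u,v,z).round(4))
```

```text
304 177 [ 0.5331 -0.2481  0.024 ]
329 177 [ 0.5551 -0.2546  0.024 ]
303 236 [ 0.5157 -0.3012  0.024 ]
329 236 [ 0.5395 -0.3083  0.024 ]
302 22 [ 0.5697 -0.1223  0.012 ]
329 22 [ 0.592 -0.129  0.012]
315.5 45 [ 0.5751 -0.1453  0.024 ]
```

View pics/w1c.png

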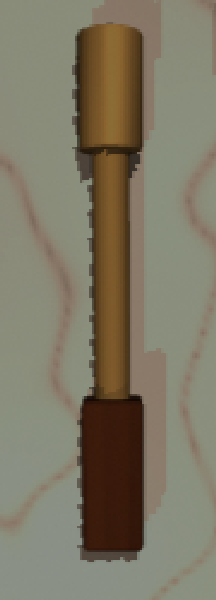

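Emit:
{"name": "send_rows", "arguments": {
  "moves": "4 50 5 0.04;4 50 5 0.04;4 50 5 0.04;4 50 5 0.04;4 50 5 0.04;4 30 5 0.04;0 0 0 0.04;0 0 0 0"
}}

```text
t: 2.58
eef_pos: [0.5588, -0.012, 0.2403]
tcp_rot: [-1.571, 0.01, -0.009]
ft_force: [0.5, -0.5, 0.5]
finger_gap: 0.0937
```

Run:
```python
from h import *
s=robot.sense();print(s["t"],s["eef_pos"],s["tcp_rot"],s["joints"].round(2));snap("w2")
```

```text
2.575 [ 0.55883713 -0.01203713  0.24031197] [-1.57085834  0.00997199 -0.00940877] [-0.22  0.    1.76 -0.    1.38 -0.21]
```

View pics/w2.png

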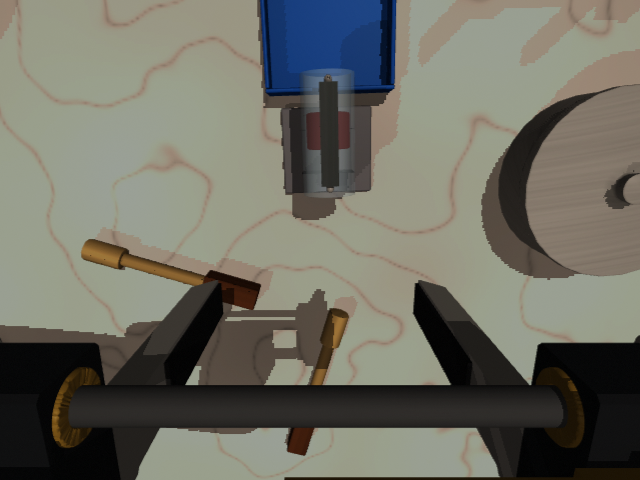

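Run:
```python
from h import *
i=pickle.load(open("pics/w2.pkl","rb"));im=cv2.imread("pics/w2.png")
cv2.imwrite("pics/w2c.png",cv2.resize(im[60:215,255:405],None,fx=3.8,fy=3.8,interpolation=cv2.INTER_NEAREST))
```

```text
(no output)
```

View pics/w2c.png

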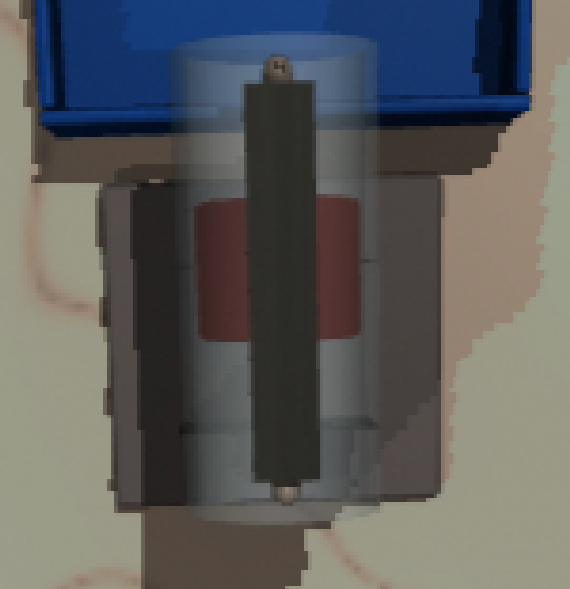

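Run:
```python
from h import *
i=pickle.load(open("pics/w2.pkl","rb"))
P=lambda u,v,z:ray(i,u/3.8+255,v/3.8+60,z)
def pr(n,a,b):
    d=b-a;print(n,a.round(4),b.round(4),"mid",((a+b)/2).round(4),"len",np.linalg.norm(d).round(4),"yaw",np.degrees(np.arctan2(d[1],d[0])).round(2))
f=(P(245,84,.105)+P(315,82,.105))/2;n=(P(252,483,.105)+P(320,480,.105))/2
pr("bridge",n,f)
pr("bolt",P(287,493,.105),P(278,68,.105))
f=(P(173,80,.07)+P(377,80,.07))/2;n=(P(187,470,.07)+P(379,470,.07))/2
pr("barrel",n,f)
pr("barwidth near",P(187,470,.07),P(379,470,.07))
pr("plate L",P(117,512,.004),P(102,185,.004));pr("plate R",P(440,497,.004),P(442,176,.004));pr("near",P(117,512,.004),P(440,497,.004))
pr("tray near",P(40,127,.03),P(528,103,.03))
pr("piston",(P(203,338,.07)+P(360,338,.07))/2,(P(195,205,.07)+P(360,200,.07))/2)
```

```text
bridge [0.5685 0.0268 0.105 ] [0.5676 0.1046 0.105 ] mid [0.5681 0.0657 0.105 ] len 0.0779 yaw 90.68
bolt [0.5687 0.0244 0.105 ] [0.5672 0.1074 0.105 ] mid [0.568  0.0659 0.105 ] len 0.083 yaw 91.04
barrel [0.5689 0.0251 0.07  ] [0.5674 0.1096 0.07  ] mid [0.5682 0.0674 0.07  ] len 0.0845 yaw 90.97
barwidth near [0.5466 0.0254 0.07  ] [0.5912 0.0249 0.07  ] mid [0.5689 0.0251 0.07  ] len 0.0446 yaw -0.66
plate L [0.5244 0.0063 0.004 ] [0.5233 0.0927 0.004 ] mid [0.5239 0.0495 0.004 ] len 0.0863 yaw 90.73
plate R [0.6143 0.0095 0.004 ] [0.6128 0.0939 0.004 ] mid [0.6135 0.0517 0.004 ] len 0.0844 yaw 91.01
near [0.5244 0.0063 0.004 ] [0.6143 0.0095 0.004 ] mid [0.5693 0.0079 0.004 ] len 0.0899 yaw 2.0
tray near [0.5109 0.1046 0.03  ] [0.6299 0.1087 0.03  ] mid [0.5704 0.1066 0.03  ] len 0.1191 yaw 1.97
piston [0.5686 0.055  0.07  ] [0.5679 0.0842 0.07  ] mid [0.5683 0.0696 0.07  ] len 0.0293 yaw 91.52
```

Emit:
{"name": "send_rows", "arguments": {
  "moves": "-4 -50 -10 -0.055;-4 -50 -10 -0.055;-4 -50 -10 -0.055;-4 -50 -10 -0.055;-4 -50 -10 -0.057;-3 -17 -30 0;0 0 -50 0;0 0 0 0"
}}

```text
t: 3.62
eef_pos: [0.5329, -0.2774, 0.106]
tcp_rot: [-1.554, 0.234, -0.221]
ft_force: [0.3, -0.1, 0.6]
finger_gap: 0.0942
```

Run:
```python
from h import *
s=robot.sense();print(s["t"],s["eef_pos"],s["tcp_rot"],s["joints"].round(2));snap("w3")
from scipy.spatial.transform import Rotation as Ro
x=Ro.from_rotvec(s["tcp_rot"]).as_matrix()[:,0];print(np.degrees(np.arctan2(x[1],x[0])))
```

```text
3.625 [ 0.53294378 -0.27740693  0.10603087] [-1.55391391  0.234488   -0.22136019] [-0.67  0.25  1.75 -0.    1.16 -0.38]
-16.648123252850652
```

View pics/w3.png

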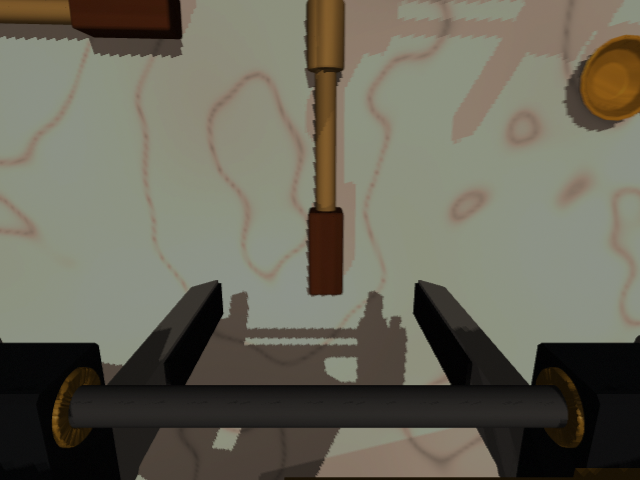

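Run:
```python
from h import *
i=pickle.load(open("pics/w3.pkl","rb"))
Q=[ray(i,u,v,.024) for u,v in [(308,209),(343,209),(308,291),(343,291)]];print(np.round(Q,4),np.mean(Q,0))
```

```text
[[ 0.5338 -0.2457  0.024 ]
 [ 0.5563 -0.2524  0.024 ]
 [ 0.5166 -0.3021  0.024 ]
 [ 0.5404 -0.3091  0.024 ]] [ 0.53677218 -0.27733089  0.024     ]
```

Consistent. Descend and grip.

Emit:
{"name": "send_rows", "arguments": {
  "moves": "4 0 -40 0;0 0 -40 0;0 0 -22 0;0 0 0 0;0 0 0 0"
}}

```text
t: 4.3
eef_pos: [0.5419, -0.2796, 0.0107]
tcp_rot: [-1.561, 0.224, -0.229]
ft_force: [1.6, 0.2, -0.5]
finger_gap: 0.0939
```

Emit:
{"name": "send_rows", "arguments": {
  "moves": "0 0 0 0;0 0 0 0;0 0 0 0;0 0 0 0;0 0 0 0;0 0 0 0",
  "fingers": 0,
  "force": 50
}}

```text
t: 5.05
eef_pos: [0.5405, -0.2785, 0.0084]
tcp_rot: [-1.559, 0.226, -0.226]
ft_force: [0.0, -0.2, -0.0]
finger_gap: 0.0373
```

Emit:
{"name": "send_rows", "arguments": {
  "moves": "0 0 -3 0;0 0 0 0;0 0 0 0;0 0 0 0;0 0 0 0;0 0 0 0"
}}

```text
t: 5.8
eef_pos: [0.5405, -0.2785, 0.0054]
tcp_rot: [-1.559, 0.226, -0.226]
ft_force: [-0.3, 0.7, -1.4]
finger_gap: 0.0234
```

Emit:
{"name": "send_rows", "arguments": {
  "moves": "0 0 20 0;0 0 35 0;8 20 0 0.08;8 30 0 0.08;8 30 0 0.08;8 30 0 0.07;0 0 0 0;0 0 0 0"
}}

```text
t: 6.8
eef_pos: [0.5728, -0.1692, 0.0614]
tcp_rot: [-1.572, -0.018, 0.016]
ft_force: [-0.4, -0.1, -0.6]
finger_gap: 0.0234
```

Run:
```python
from h import *
from scipy.spatial.transform import Rotation as Ro
s=robot.sense();print(s["t"],s["eef_pos"],s["finger_gap"]);snap("w4")
x=Ro.from_rotvec(s["tcp_rot"]).as_matrix()[:,0];print(np.degrees(np.arctan2(x[1],x[0])))
b=robot.camera("side")[:,:,::-1];cv2.imwrite("pics/s4.png",b);cv2.imwrite("pics/s4c.png",cv2.resize(b[150:320,230:430],None,fx=3.5,fy=3.5,interpolation=cv2.INTER_CUBIC))
```

```text
6.8 [ 0.57284917 -0.1692152   0.06144302] 0.023392303639833117
1.2244169874569362
```

View pics/w4.png

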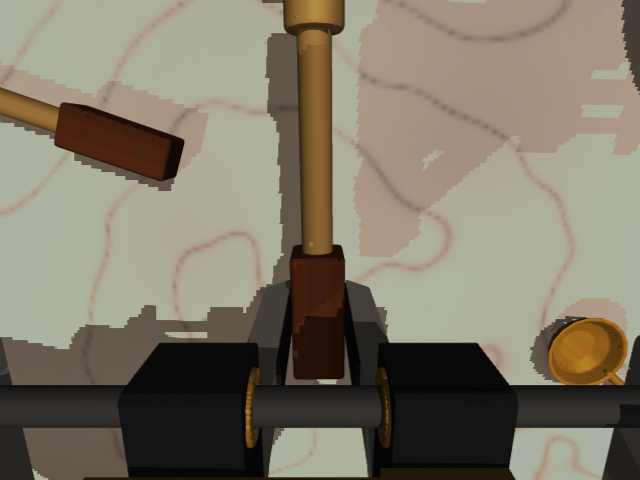

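View pics/s4c.png

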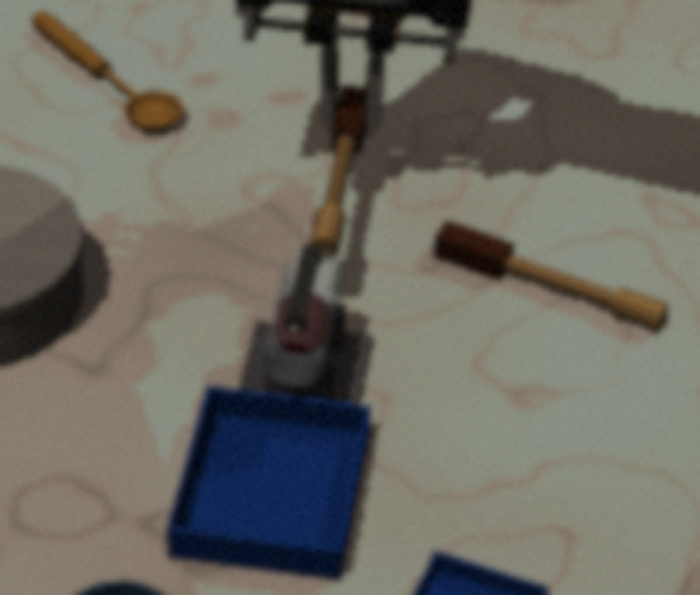

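Run:
```python
from h import *
i=pickle.load(open("pics/w4.pkl","rb"));j=robot.camera_info("side")
g=np.array([.5728,-.1692,.068]);d=np.array([-np.sin(np.radians(1.22)),np.cos(np.radians(1.22)),0]);n=np.array([d[1],-d[0],0]);z=np.array([0,0,1])
R=np.array(i["R"])
for nm,l,a,b in [("headrear L",.12,-.012,0),("headrear R",.12,.012,0),("headrear bot",.12,0,-.012),("hfront topL",.03,-.012,.012),("hfront topR",.03,.012,.012),("hback topL",-.03,-.012,.012),("hback topR",-.03,.012,.012)]:
    print(nm,proj(i,g+d*l+n*a+z*b).round(1))
print("side head front top",(proj(j,g+d*.16+z*.012)-[230,150])*3.5,"rear", (proj(j,g+d*.12+z*.012)-[230,150])*3.5,"handle back top",(proj(j,g-d*.03+z*.012)-[230,150])*3.5)
```

```text
headrear L [289.   25.1]
headrear R [349.8  25.2]
headrear bot [319.3  32.8]
hfront topL [290.9 252.5]
hfront topR [347.3 252.5]
hback topL [293.1 376. ]
hback topR [344.7 376.1]
side head front top [314.79255015 237.46143974] rear [322.95025473 203.28840307] handle back top [351.06142997  85.52926958]
```

Emit:
{"name": "send_rows", "arguments": {
  "moves": "1 10 0 0;0 10 0 0;0 10 0 0;-1 10 0 0;0 6 0 0;0 0 0 0;0 0 0 0"
}}

```text
t: 7.78
eef_pos: [0.5726, -0.1227, 0.0605]
tcp_rot: [-1.571, -0.017, 0.017]
ft_force: [0.1, -0.8, -0.7]
finger_gap: 0.0236
```

Run:
```python
from h import *
s=robot.sense();print(s["t"],s["eef_pos"],s["ft_force"]);
b=robot.camera("side")[:,:,::-1];a=robot.camera("scene")[:,:,::-1]
cv2.imwrite("pics/s5.png",np.hstack([cv2.resize(b[180:290,260:360],(390,430),interpolation=cv2.INTER_CUBIC),cv2.resize(a[200:310,230:330],(390,430),interpolation=cv2.INTER_CUBIC)]))
```

```text
7.775 [ 0.57255271 -0.12268881  0.060493  ] [ 0.11376386 -0.767766   -0.74032786]
```

View pics/s5.png

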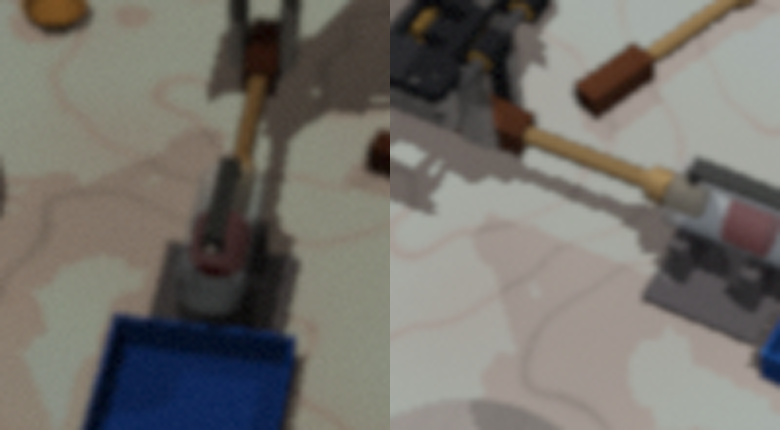

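Head is inside the near end. The lateral fit is good and there is no contact force, so I'll push on.

Emit:
{"name": "send_rows", "arguments": {
  "moves": "0 6 0 0;0 6 0 0;0 6 0 0;-1 6 0 0;0 6 0 0;0 6 0 0;0 6 0 0;0 6 0 0"
}}

```text
t: 8.88
eef_pos: [0.5721, -0.076, 0.0611]
tcp_rot: [-1.575, -0.019, 0.016]
ft_force: [0.3, -6.3, -1.3]
finger_gap: 0.0233
```

Emit:
{"name": "send_rows", "arguments": {
  "moves": "0 6 0 0;-1 6 0 0;0 6 0 0;0 4 0 0;0 0 0 0"
}}

```text
t: 9.5
eef_pos: [0.5703, -0.0519, 0.0603]
tcp_rot: [-1.57, -0.017, 0.018]
ft_force: [0.6, -0.4, -0.9]
finger_gap: 0.0239
```

```bash
cat > l.py <<'E'
from h import *
import sys
s=robot.sense();print(s["t"],s["eef_pos"],s["ft_force"],s["finger_gap"]);
b=robot.camera("side")[:,:,::-1];a=robot.camera("scene")[:,:,::-1]
cv2.imwrite(f"pics/{sys.argv[1]}.png",np.hstack([cv2.resize(b[180:320,250:360],(390,496),interpolation=cv2.INTER_CUBIC),cv2.resize(a[200:325,290:400],(390,496),interpolation=cv2.INTER_CUBIC)]))
E
python3 l.py s6
```

```text
9.5 [ 0.57026407 -0.05186221  0.0602822 ] [ 0.55901895 -0.43717221 -0.9106562 ] 0.023879433978805757
```

View pics/s6.png

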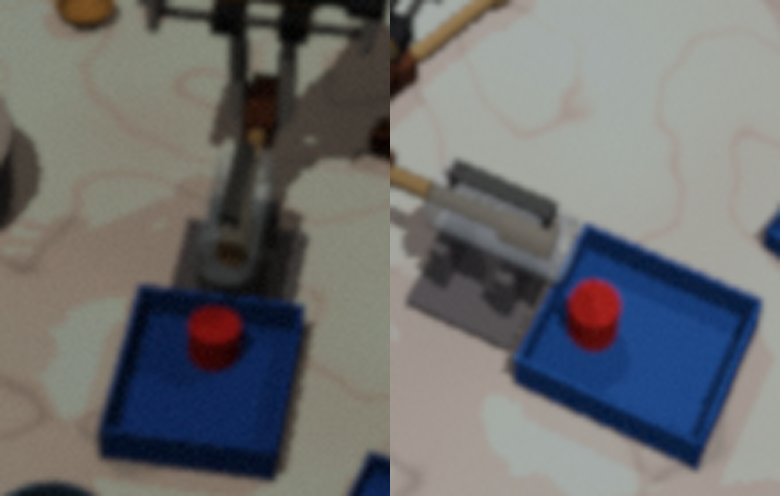

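Emit:
{"name": "send_rows", "arguments": {
  "moves": "0 -20 0 0;1 -25 0 0;0 -25 0 0;1 -25 0 0;0 -25 0 0;0 -25 0 0;0 -25 0 0;0 -20 0 0"
}}

```text
t: 10.6
eef_pos: [0.5724, -0.2444, 0.0605]
tcp_rot: [-1.571, -0.017, 0.017]
ft_force: [-0.7, 0.1, -1.2]
finger_gap: 0.0235
```

Emit:
{"name": "send_rows", "arguments": {
  "moves": "0 0 -20 0;0 0 -20 0;0 0 -10 0;0 0 -4 0;0 0 0 0"
}}

```text
t: 11.22
eef_pos: [0.5727, -0.2422, 0.0064]
tcp_rot: [-1.571, -0.018, 0.018]
ft_force: [0.3, -0.1, -0.8]
finger_gap: 0.0235
```

```bash
python3 l.py s7
python3 - <<'E'
from h import *
snap("w7")
E
```

```text
11.225 [ 0.57272714 -0.24222735  0.00644915] [ 0.2985214  -0.05398174 -0.8291657 ] 0.02351606254432407
```

View pics/s7.png

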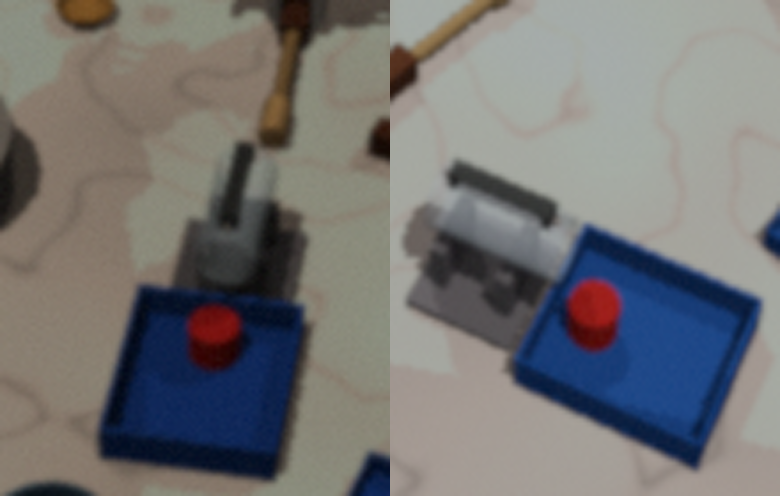

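View pics/w7.png

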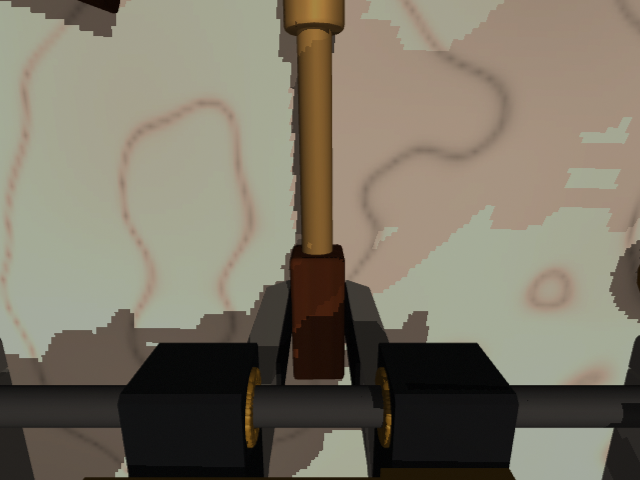

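Piston is standing in the tray and the rod is down, about 1 mm above the slab. I'll settle it, release and retreat.

Emit:
{"name": "send_rows", "arguments": {
  "moves": "0 0 -1 0;0 0 0 0"
}}

```text
t: 11.62
eef_pos: [0.5725, -0.2426, 0.0056]
tcp_rot: [-1.571, -0.017, 0.017]
ft_force: [-1.1, -0.4, -1.3]
finger_gap: 0.0236
```

Emit:
{"name": "send_rows", "arguments": {
  "moves": "0 0 0 0;0 0 0 0;0 0 0 0;0 0 0 0;0 0 0 0;0 0 0 0;0 0 0 0;0 0 0 0",
  "fingers": 0.9
}}

```text
t: 12.62
eef_pos: [0.5725, -0.2425, 0.0054]
tcp_rot: [-1.571, -0.017, 0.017]
ft_force: [0.6, -0.2, -0.5]
finger_gap: 0.0845
```

Emit:
{"name": "send_rows", "arguments": {
  "moves": "0 0 10 0;0 0 25 0;0 0 40 0;0 0 40 0;0 0 40 0;0 0 0 0;0 0 0 0;0 0 0 0"
}}

```text
t: 13.62
eef_pos: [0.5715, -0.2419, 0.1585]
tcp_rot: [-1.569, -0.015, 0.019]
ft_force: [0.1, -0.1, -0.0]
finger_gap: 0.0848
```

```bash
python3 l.py s8
python3 - <<'E'
from h import *
snap("w8")
E
```

```text
13.625 [ 0.57148864 -0.24190452  0.15848703] [ 0.08652775 -0.07497396 -0.008116  ] 0.08483673757348657
```

View pics/s8.png

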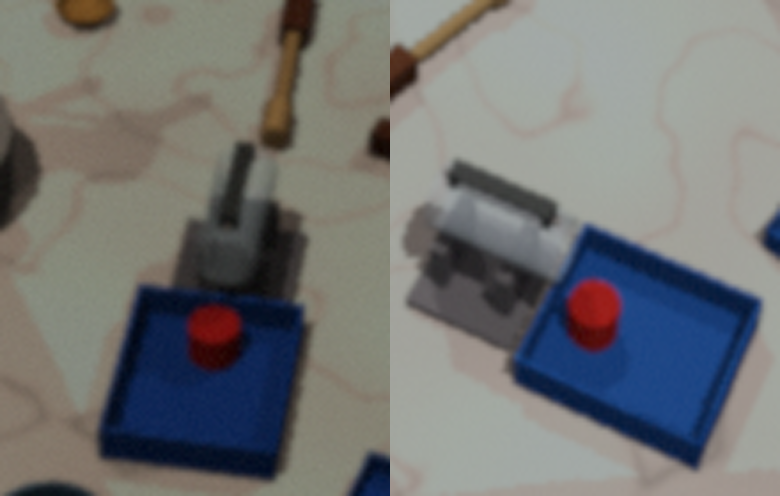

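View pics/w8.png

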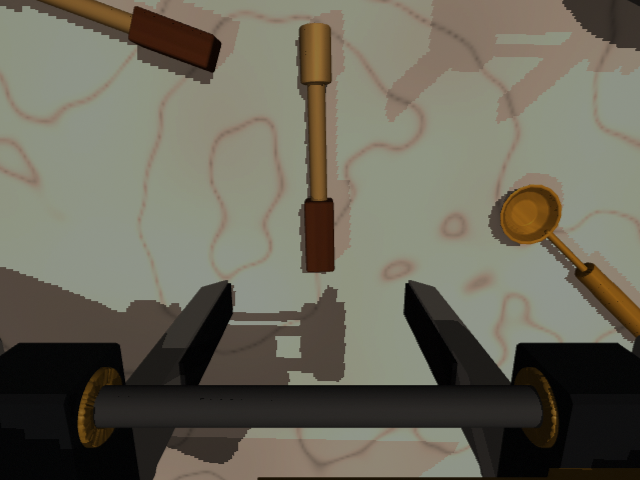

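The rod lies flat and free of the press, and the piston is at rest in the tray. I'll hand in.

```bash
python3 -c "
from workcell import robot
print(robot.hand_in())"
```

```text
the job is handed in; nothing more can be done
None
```

I gripped the right-most rod by its handle and pushed the piston out of the barrel's far end, where it dropped into the large tray. I then drew the rod out, laid it on the slab, let go, and handed in at about 13.7 s. The hand-in reported no verdict.

- **Piston:** the side and scene pictures show it standing upright and unmoved inside the tray, well within the walls. Standing, its centre should be about 19 mm above the tray's underside (worked out, not measured).
- **Rod:** the last wrist picture shows it flat, with its head about 10 cm short of the barrel's free end and touching nothing.
- **Forces:** the push showed about 6 N at the wrist where I read it, and the fingers stayed clear of the piston.
- **Jar and mug:** the arm never went near them. I did not measure their positions again at the end.

No check failed. The only disagreement was in the held rod: it was about 2 mm off its expected position sideways at the head, which is inside the bore clearance, and I corrected 1 mm of it before going in.

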